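# Slacken the left-hand wing nut of the foot grinder

## Robot

A 6-joint arm with a two-finger parallel gripper is mounted at the origin on a cart in front of the work surface, level with it; the furniture and walls round the work are solid. World frame = base frame: x ahead of the robot, y to its left, z up, the work surface at z = 0. Lengths are in mm, angles in rad, forces in N, time in s.
With the tool pointing down it reaches from about 250 to 800 mm from the base axis. Payload 3.9 kg.
Tool frame: the origin (TCP) lies at the centre of the arm's flange, where the gripper is bolted on; the fingertips stand 173 mm ahead of it and the grasp point (between the pads) lies 155 mm ahead of it (r.tip_reach is the distance from the TCP to the fingertips, in mm); z points along the fingers, y is the line along which they close (so a half turn about z gives the same grasp; the last joint's range is limited). The gripper opens to 85 mm and grips with 20 to 120 N. Pads are 22 mm wide; open, the fingers measure 114 mm over their backs; the gripper's body (76 mm by 85 mm) begins 54 mm behind the grasp point. The pads swing forward as they close: fully open they stand 13 mm farther back than shut.
Start: joints at [-1.278, 0.26, -0.138, 1.173, 0, 1.571], TCP at [151.529, -502.648, 404.704] pointing down, gripper open.
Joint ranges: [-2.78, 2.78], [-0.83, 1.72], [-1.28, 1.37], [-1.9, 2.12], [-1.57, 1.48], [-3.14, 3.14]. Speed limits (rad/s): [2.57, 2.57, 3.14, 3.14, 3.14, 3.14].

## Interface

Orientations are given as a 3x3 rotation matrix whose columns are the frame's x, y, z axes.
In Python, from cell import r, eoat, solve_ik, monitor, cams, ticket gives the robot as it stands. Calls block until the motion is done:
- r.move_pose(position, orientation): joint-space move of the TCP to a pose.
- r.move_linear(position, rot=None, speed=150): straight line of the TCP; rot=None keeps the orientation; speed is the mean speed in mm/s.
- r.movej(angles): joint-space move.
- eoat.move_gripper(opening): opening from 0.0 (shut) to 1.0 (fully open); the grip force is fixed at half the most; returns when the fingers have stopped.
- r.wait(seconds).
- solve_ik(position, orientation): joint angles nearest the present ones, or None.
- monitor.read_state(): the state.
- cams.get_image(name): name is "side" or "top" or "wrist"; returns a dict with "pixels" (384x512x3 uint8, blue, green, red), "mtx" (3x3 intrinsics, pixels), "k1" (the pictures are not rectified: a ray, as slopes to the right and down, at radius r is drawn at 1 + k1 r^2 times it, then the intrinsics apply), "R" (3x3) and "t" (3): a world point X has camera coordinates R X + t; the wrist camera has in their place "hand_eye" (4x4, takes a point from camera to tool coordinates, whose origin is the TCP and whose axes are the flange's). Camera axes: x right, y down, z forward; pixel columns grow to the right and rows downward; lengths in mm; the calibration is good to about 2 mm. A picture is of the moment at which its call begins: read the wrist's pose just before it. There is no depth.
A pose or a line that the arm cannot do raises r.Unreachable and nothing moves.
- ticket.sign_off(): hands the job in; it is judged then, once.
The state is a dict: "clock": time; "joint_positions": joint angles; "qd": joint speeds; "effort": joint torques, N m; "eef_pos": TCP position; "tcp_rot": TCP orientation; "contact_force": force on the tool from outside, world axes, zero at the start; "wrist_torque": the same for the moment, N m; "gripper_width": opening from 0.0 (shut) to 1.0 (fully open); "grasp_force": force on a finger pad.
Only numpy, scipy, OpenCV 4.12 (cv2) and the standard library are available. Lean on these libraries where they do the work, as an engineer would, in place of code of your own. Each camera call takes 0.05 s, during which the arm holds its last target. There are 200 camera calls.

## Task

Two small foot grinders with flat round stones stand on the bench, each stone held down by a wing nut. The stone with the larger diameter is due for changing: slacken its wing nut by about a fifth of a turn (70 degrees) and let go; that nut has a left-hand thread. Never tighten it further, and leave the nut on the smaller stone as it is.

Things in the scene. Friction and masses are not known exactly. Their poses are not given: they have to be found in the camera images.
- wide_grinder: The larger grinder, fixed to the bench: grey cast foot of 100 mm diameter, flat grey stone of 140 mm diameter and 18 mm thick, its top at z = 0.074 m, under a steel washer 48 mm wide and 4 mm thick. Origin at the centre of the foot's underside, on the upright spindle axis, z up. Stone and spindle do not turn; only the wing nut does. The grinders stand at least 0.2 m apart, in either order.
- wide_nut (a joint): Angle (rad) of the steel wing nut on the larger stone. Left-hand thread: it loosens clockwise seen from above, and the value grows as it loosens. It starts tight, reading 0 to 0.1. Tightened further it gives about 0.6 rad, then stops dead; loosened it turns to 2.4 and stays on the spindle. It needs about 0.12 N m and stays where it is left.
- wide_nut_grip (a point): On the axis of the larger stone's wing nut, z = 0.108 m, turning with it: x along the wings (71 mm tip to tip), y across them (10 mm thick), z up. The wings' flat sides run from z = 0.092 m up to 0.114 m in the middle and to 0.119 to 0.124 m in the wings; an 8 mm stud stands up to 0.119 m. Below the wings is a round hub of 26 mm diameter, z = 0.078 to 0.090 m.
- narrow_nut (a joint): Angle (rad) of the identical wing nut on the smaller grinder (same foot and height, stone of 90 mm diameter), ordinary right-hand thread. It starts at 0 to 0.1, turns as easily, and is to be left alone.
- narrow_nut_grip (a point): The same point on the smaller stone's wing nut, z = 0.108 m, with the same axes.
Not all that is in view belongs to the job. Leave any pink look-alike of the part that bears narrow_nut alone.

How it is judged (in metres and radians):
At the end, for the whole second after the job is handed in: The larger stone's wing nut stands still at 0.8 to 1.8 rad in the loosening direction (46 to 103 degrees; 70 degrees asked), and the smaller stone's nut reads between -0.2 and 0.3 rad (value of joint wide_nut between 0.8 and 1.8 rad and velocity of joint wide_nut between -0.05 and 0.05 rad/s and value of joint narrow_nut between -0.2 and 0.3 rad); the robot touches nothing.
It fails at once if the larger stone's nut is turned tighter (below -0.3 rad) (value of joint wide_nut below -0.3 rad).
It fails at once if the smaller stone's nut is turned (below -0.2 or above 0.3 rad) (value of joint narrow_nut below -0.2 rad or value of joint narrow_nut above 0.3 rad).
It also fails if it takes over 32 s, if anything falls off the work surface, if the arm or the gripper's body presses on something with over 40 N, if the wrist force passes 120 N, or if a joint passes its speed limit or range.

## Working session

There is one attempt and no reset: what is moved stays moved. The work goes in short steps, each a Python script; the robot and the scene stay as the last script left them, time stands still between calls to the robot, and variables do not carry over. Pictures are saved under pics/ and viewed, at most 10 in all, crops included, and the job is handed in when it is done.

```bash
mkdir -p pics; python3 - <<'E'
from cell import r,eoat,solve_ik,monitor,cams,ticket
import cv2,numpy as np
a=cams.get_image("top");b=cams.get_image("side")
cv2.imwrite("pics/a.png",a["pixels"]);cv2.imwrite("pics/b.png",b["pixels"])
for c in(a,b):print(c["mtx"],c["k1"],c["R"],c["t"])
print(monitor.read_state()["clock"])
E
```

```text
[[442.53229823   0.         257.41843971]
 [  0.         442.53229823 188.86655791]
 [  0.           0.           1.        ]] -0.05717044678376661 [[-0.02785127 -0.9996107  -0.0016604 ]
 [-0.98928818  0.02780169 -0.14330377]
 [ 0.14329415 -0.00234858 -0.98967736]] [-21.36858994 572.80051315 982.66197675]
[[398.34790725   0.         258.44851161]
 [  0.         398.34790725 193.87253454]
 [  0.           0.           1.        ]] -0.13266712204382822 [[ 0.97606612 -0.21660481  0.01942403]
 [-0.08358032 -0.45608263 -0.88600393]
 [ 0.20077167  0.86317495 -0.4632707 ]] [-565.45663947  114.67830057  997.32881053]
0.1
```

View pics/a.png

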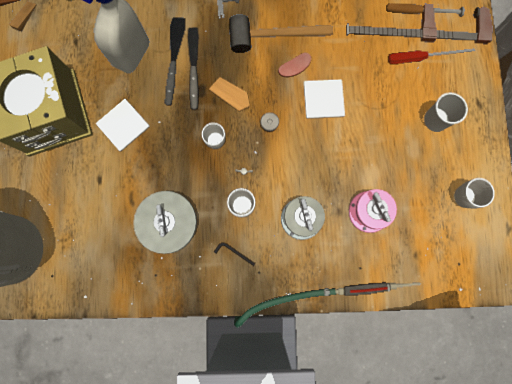

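View pics/b.png

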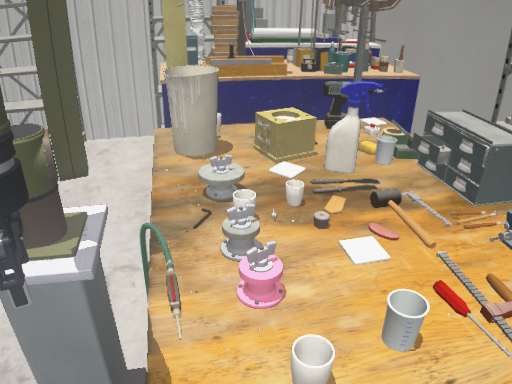

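The large stone is at about (165,221) in the top view and the small one at (303,217), with the pink decoy at (373,210). A tall bin stands to the left at about (10,245), and a cup at (241,202). I'll enlarge the nut.

```bash
cat > h.py <<'E'
from cell import r,eoat,solve_ik,monitor,cams,ticket
import cv2,numpy as np
def ray(c,u,v):
    p=cv2.undistortPoints(np.array([[[u,v]]],float),c["mtx"],np.array([c["k1"],0,0,0.]))[0,0]
    return np.array([p[0],p[1],1.])
def at_z(c,u,v,z):
    d=c["R"].T@ray(c,u,v);o=-c["R"].T@c["t"]
    return o+d*(z-o[2])/d[2]
E
python3 - <<'E'
from h import *
p=cv2.imread("pics/a.png")[180:260,125:205]
cv2.imwrite("pics/c.png",cv2.resize(p,(560,560),interpolation=cv2.INTER_CUBIC))
a=cams.get_image("top")
for q in((165,221,74),(134.5,221,74),(195.5,221,74),(303,217,74),(10,245,0)):print(at_z(a,*q))
E
```

```text
[500.86935213 170.03209364  74.        ]
[502.64140572 238.35843419  74.        ]
[499.06666739 102.06237817  74.        ]
[ 501.3103533 -136.696248    74.       ]
[457.91139354 563.11701811   0.        ]
```

View pics/c.png

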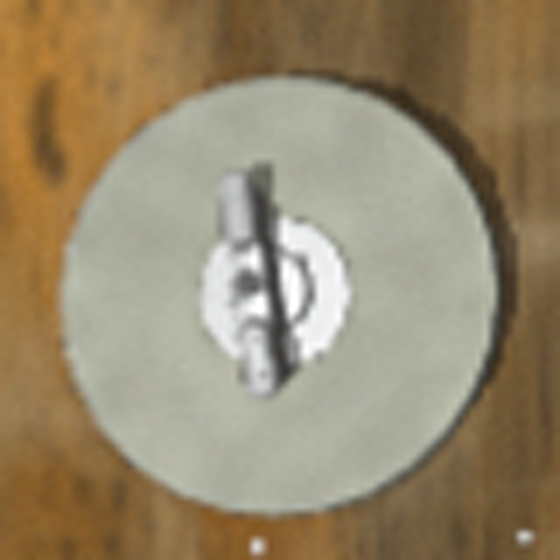

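```bash
cat >> h.py <<'E'
def down(yaw,s=1):
    y=s*np.array([-np.sin(yaw),np.cos(yaw),0]);z=np.array([0,0,-1.]);return np.c_[np.cross(y,z),y,z]
def wrist(name):
    s=monitor.read_state();c=cams.get_image("wrist");cv2.imwrite(name,c["pixels"])
    T=np.eye(4);T[:3,:3]=s["tcp_rot"];T[:3,3]=s["eef_pos"];M=np.linalg.inv(T@c["hand_eye"])
    c["R"]=M[:3,:3];c["t"]=M[:3,3]
    np.savez("pics/w.npz",mtx=c["mtx"],k1=c["k1"],R=c["R"],t=c["t"]);return c
E
python3 - <<'E'
from h import *
a=cams.get_image("top")
f=lambda u,v,z:at_z(a,125+u/7-.5+.07,180+v/7-.5+.07,z)
p,q=f(236,190,121),f(260,380,121)
d=p-q;yaw=np.arctan2(d[1],d[0]);print(p,q,np.degrees(yaw),"stone",f(280,294,74))
c=f(280,294,74)
for s in(1,-1):
  for dy in(0,-1.22):
    print(s,dy,solve_ik([c[0],c[1],268],down(yaw+dy,s)))
print(cams.get_image("wrist")["hand_eye"])
E
```

```text
[528.02354503 174.58376882 121.        ] [470.29703948 167.16994362 121.        ] 7.318444884341909 stone [499.62671142 170.99197062  74.        ]
1 0 [ 0.32974453  0.36150387 -0.3705641   0.83872836  0.          0.20201357]
1 -1.22 [ 0.32974453  0.36150387 -0.3705641   0.83872836  0.          1.42201357]
-1 0 [ 0.32974453  0.36150387 -0.3705641   0.83872836  0.         -2.93957908]
-1 -1.22 [ 0.32974453  0.36150387 -0.3705641   0.83872836  0.         -1.71957908]
[[-9.20603572e-04 -9.46924125e-01 -3.21455834e-01  8.37028397e+01]
 [ 9.99999334e-01 -1.09527256e-03  3.62528975e-04  1.31848731e+00]
 [-6.95369188e-04 -3.21455286e-01  9.46924503e-01  3.08639412e+01]
 [ 0.00000000e+00  0.00000000e+00  0.00000000e+00  1.00000000e+00]]
```

```bash
python3 - <<'E'
from h import *
r.move_pose([499.5,171,380],down(np.radians(7.3)))
wrist("pics/w1.png");print(monitor.read_state()["clock"])
E
```

```text
2.975
```

View pics/w1.png

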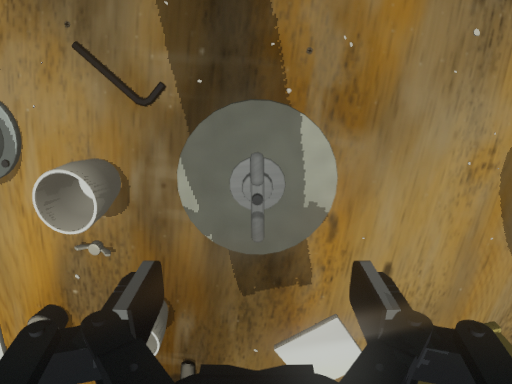

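The wings run vertically from (257,157) to (258,237), and the stud is at (257.5,199). So the gripper is aligned across them. I'll check this numerically, then grip and turn, with guards.

```bash
python3 - <<'E'
from h import *
w=dict(np.load("pics/w.npz"));w["k1"]=float(w["k1"])
s=at_z(w,257.5,199,119);a=at_z(w,257,157,121);b=at_z(w,258,237,121);d=b-a
yaw=np.arctan2(d[1],d[0]);yaw-=np.pi*round(yaw/np.pi)
print(s,a,b,np.linalg.norm(d),np.degrees(yaw),at_z(w,258,177,74))
c=(s[:2]+[499.4,171])/2
assert np.linalg.norm(s[:2]-[499.4,171])<6 and abs(yaw-.127)<.1
yaw=(yaw+.127)/2
P=lambda z:[*c,z]
r.move_pose(P(330),down(yaw))
eoat.move_gripper(.5)
r.move_linear(P(269),down(yaw),speed=80)
st=monitor.read_state();print(st["contact_force"],st["clock"])
eoat.move_gripper(0.)
st=monitor.read_state();print(st["contact_force"],st["wrist_torque"],st["gripper_width"],st["grasp_force"],st["clock"])
wrist("pics/w2.png")
E
```

```text
[498.02694111 169.5300351  119.        ] [466.66370224 165.19499264 121.        ] [527.4573023  173.64235503 121.        ] 61.377681119549116 7.910682565327878 [493.61712185 169.51323672  74.        ]
[-0.35375282  0.2657306  -0.43524573] 4.7
[0.34985416 0.7554232  3.96315045] [0.09773189 0.21178431 0.04324438] 0.09963585359270166 59.42394133762401 5.1
```

View pics/w2.png

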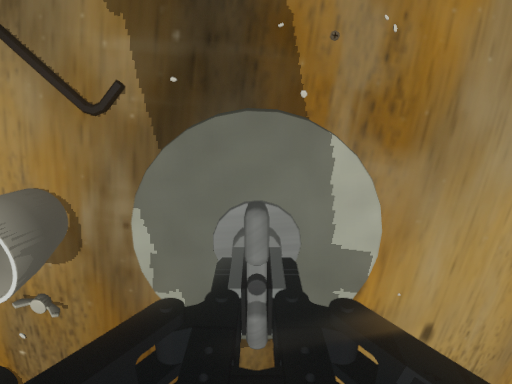

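The wings are gripped, with the stud centred between the pads at (257,285). Next I turn clockwise in steps, which is J6 increasing.

```bash
python3 - <<'E'
from h import *
q=np.array(monitor.read_state()["joint_positions"])
for k in range(1,6):
    g=q.copy();g[5]+=.25*k;r.movej(list(g))
    s=monitor.read_state();print(np.round(s["contact_force"],1),np.round(s["wrist_torque"],2),s["gripper_width"],s["clock"])
    if np.linalg.norm(s["contact_force"])>60: print("STOP");break
E
```

```text
[-1.1 -1.1  2.4] [-0.2   0.07 -0.09] 0.0995125995794562 5.5
[ 0.5 -2.6  3.3] [-0.6   0.13 -0.1 ] 0.10103898644814896 5.85
[-0.5 -4.9  5.3] [-1.1   0.22 -0.13] 0.09884759665665593 6.2
[-0.9 -6.1  4.9] [-1.28  0.29 -0.1 ] 0.10264624418833361 6.55
[-1.7 -6.6  6.5] [-1.31  0.4  -0.12] 0.09880366162808946 6.9
```

```bash
python3 - <<'E'
from h import *
eoat.move_gripper(.5)
p=monitor.read_state()["eef_pos"]
r.move_linear([p[0],p[1],380],speed=120)
r.wait(.3)
wrist("pics/w3.png");s=monitor.read_state();print(s["contact_force"],s["clock"])
E
```

```text
[-0.74148401  0.70267532 -0.01151646] 8.7417
```

View pics/w3.png

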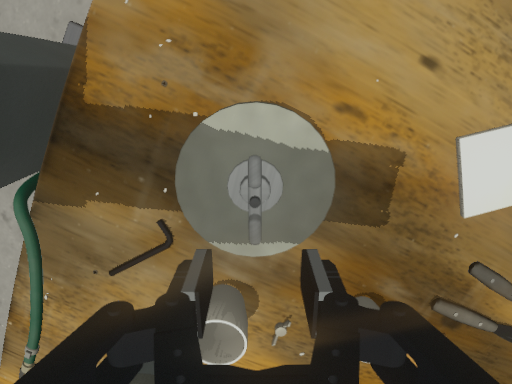

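The wings still run vertically in the turned wrist view, from (254,158) to (254,243). So the nut followed the full 1.25 rad and the fingers are clear.

```bash
python3 -c "
from h import *
print(ticket.sign_off())"
```

```text
the job is handed in; nothing more can be done
None
```

I slackened the larger stone's wing nut about 1.25 rad (72°) clockwise, let go and lifted clear, left the smaller stone's nut untouched, and handed the job in at about 9 s; sign-off returned no verdict.

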